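Tighten the bread stand's eye bolt with a rod

ROBOT

A 6-joint arm with a two-finger parallel gripper is mounted at the origin on the work surface. World frame = base frame: x ahead of the robot, y to its left, z up, the work surface at z = 0. Lengths are in m, angles in rad, forces in N, time in s.
With the tool pointing down it reaches from about 0.35 to 0.85 m from the base axis. Payload 8.1 kg.
Tool frame: the origin (TCP) lies at the very end of the fingers, on their centre line; the grasp point (between the pads) lies 19 mm behind it (robot.grasp_offset is the z of the grasp point in the tool frame, in m); z points along the fingers, y is the line along which they close (so a half turn about z gives the same grasp; the last joint's range is limited). The gripper opens to 85 mm and grips with 20 to 120 N. Pads are 22 mm wide; open, the fingers measure 114 mm over their backs; the gripper's body (76 mm by 85 mm) begins 54 mm behind the grasp point. The pads swing forward as they close: fully open they stand 13 mm farther back than shut.
Start: joints at [1.023, 0.13, 1.488, -0, 1.523, -0.085], TCP at [0.268, 0.537, 0.231] pointing down, gripper open.
Joint ranges: [-2.96, 2.96], [-0.89, 2.26], [0.02, 2.5], [-1.34, 4.48], [0, 2.73], [-2.66, 2.66]. Speed limits (rad/s): [2.39, 2.39, 2.79, 3.14, 3.14, 3.14].

INTERFACE

Orientations are given as a unit quaternion [x, y, z, w].
In Python, from plant import status, grab_frame, camera_model, robot gives the robot as it stands. The module is installed in compiled form; this text tells all that it offers.
- The arm moves only by the tool drive_tool, never from a script. Its argument "series" is text: rows parted by semicolons, each of 4 numbers parted by spaces: the shift along the tool's x, y, z in cm, then the turn about the tool's z in degrees. A call has 1 to 12 rows; each row shifts and turns the commanded pose from where the row before left it, along the tool's axes as they then stand; what a row does not reach is not made up. A row lasts 1/8 s, in which the tool goes at most 62.5 mm and 10.7 degrees, less where a joint would pass 70% of its speed; a pose out of reach is approached as far as the arm can. A call is refused whole if a number of a shift passes 6.25 or a number of a turn 10.7, either way. A call with a gripper value outside its range is refused whole. "gripper" is the gripper's target within -1 to 1 (fully open at 1, half-way at 0, shut at -1), set as the call begins (left out, the last holds). The fingers move at their own pace and stop on an object; "grip_force" is the grip in N (left out, the last holds). Time passes only in rows, so rows that do not move let the fingers close. It gives the time, the measured TCP pose, the force, the opening and the grip force at its end, in the units of the state.
- status.get_state(): the state, without advancing time (a new reading comes with each control period).
- grab_frame(name): name is "scene" or "top" or "wrist"; returns (picture, depth): 420x560x3 uint8, red, green, blue; 420x560 float32, m along the optical axis (not along the pixel's ray), 0 where there is no reading.
- camera_model(name): a dict with "fx", "fy", "cx", "cy" (pixels), "k1" (the pictures are not rectified: a ray, as slopes to the right and down, at radius r is drawn at 1 + k1 r^2 times it, then the intrinsics apply), "rvec" (rotation vector, rad) and "tvec" (3), from world to camera coordinates, as OpenCV has them. Camera axes: x right, y down, z forward; pixel columns grow to the right and rows downward; lengths in m; the calibration is good to about 2 mm. A picture is of the moment at which its call begins: read the wrist's pose just before it. camera_model takes no time and is no camera call; for the wrist camera it gives the pose at the moment of the call.
- robot.close_job(): hands the job in; it is judged then, once.
The state is a dict: "clock": time; "qpos": joint angles; "qd": joint speeds; "joint_efforts": joint torques, N m; "ee_pos": TCP position; "tool_rot": TCP orientation; "ft_force": force on the tool from outside, world axes, zero at the start; "moment": the same for the moment, N m; "gripper_width": finger opening in m; "grip_force": force on a finger pad.
Only numpy, scipy, OpenCV 4.12 (cv2) and the standard library are available. Lean on these libraries where they do the work, as an engineer would, in place of code of your own. Each camera call takes 0.05 s, during which the arm holds its last target. There are 200 camera calls.

TASK

The ledge of the sloping bread stand has worked loose: take the red-handled steel rod from its rest, slide it through the loop of the brass eye bolt and, with the rod, turn the bolt clockwise (seen looking down onto the slope) until it is fully tight, its hole then pointing straight along the ledge. Then draw the rod out and lay it in the black baking tray. Keep the fingers off the bolt and the ledge and leave everything else where it stands.

Things in the scene. Friction and masses are not known exactly. Their poses are not given: they have to be found in the camera images.
- eye_hole (a point): Centre of the loop of the brass eye bolt. Loop: thick ring, 32 mm outside, hole 18 mm in diameter and 20 mm deep, so the rod has play: it swings about 20 degrees in the loop before it drives the bolt. Axes turn with the bolt. x: along the hole; z: the bolt's turning axis, outward, square to the slope; y: across the loop. It lies 55 mm above the plywood, 43 mm above the ledge.
- ledge: Fixed aluminium ledge across the slope (250 mm wide, 34 mm along the slope, 12 mm high, a red mark either side) with the eye bolt at its middle. Origin: on the plywood's surface under the bolt, 95 mm above the table. x axis: up the slope; z: square to the slope.
- stand: Fixed bread stand: a plywood panel, 240 mm along the slope by 260 mm wide, sloping 30 degrees from level, lower edge on the side towards the robot (35 mm above the table), upper edge 155 mm. Origin on the table under its middle; x: towards its high side.
- eye (a joint): Turn of the eye bolt in rad, growing clockwise seen looking down onto the slope. Starts at 0 to 0.35 (0: hole 69 degrees off the line of the ledge, so mostly up and down the slope) and comes up against its tight stop at 1.2, the hole then pointing level along the ledge, in line with the red marks on it. Takes about 0.22 N m, stays where it is left, does not sink. The rod may go in from either side.
- rod_grip (a point): Centre of the red handle (80 long, 22 wide, 22 mm high) of the loose 150 g rod. x: along the rod towards its steel end; z: up as it lies. It starts on the rest, handle centre 45 mm above the table, both sides of the handle free; uprights hold it about 30 to 38 mm behind the handle's centre and 111 to 119 mm ahead, with cheeks up to 52 mm above the table. Lift it straight up.
- rod_tip (a point): Round tip of the rod's plain steel shank (10 mm diameter, 110 mm long), 150 mm ahead of the handle's centre, on the same axis.
- tray: Fixed black baking tray, 270 mm (its x) by 180 mm (its y), walls 22 mm high and 3 mm thick, origin at the centre of its underside. The rod is to end lying wholly in it.
- rest: Fixed white rest on which the rod starts; base 190 by 80 by 12 mm, origin on its underside beneath the rod's handle centre, x axis along the rod. Rest and tray stand on either side of the stand and may be swapped.
- jar: Glass jar, 70 mm diameter, 110 mm high, origin under its centre: leave alone.
- oil: Amber oil bottle, 56 mm diameter, 170 mm high, origin under its centre: leave alone.
- mug: Blue mug, 76 mm diameter, 85 mm high, origin under its centre: leave alone.
- spatula: Spatula lying flat on the table before the stand, along its x axis: leave alone.
- weight: Steel scale weight, 48 mm diameter, 48 mm high, origin under its centre: leave alone.
- rod: The same rod: its origin on the underside of the handle, 11 mm below its centre; same axes.
Things that resemble listed ones, but are neither listed nor needed, are in the scene too. Of the things that look like the rod, the largest one is meant.

How it is judged:
On the way, in this order (a step that is already met when the one before it is completed fails the run):
1. the rod's tip comes out of the far side of the eye bolt's loop (((x of rod_tip in the frame of eye_hole above 0.012 m and x of rod_grip in the frame of eye_hole below -0.03 m) or (x of rod_tip in the frame of eye_hole below -0.012 m and x of rod_grip in the frame of eye_hole above 0.03 m)) and y of rod_tip in the frame of eye_hole between -0.02 and 0.02 m and z of rod_tip in the frame of eye_hole between -0.02 and 0.02 m), for 0.1 s.
2. the bolt is turned tight with the rod still through its loop (((x of rod_tip in the frame of eye_hole above 0.009 m and x of rod_grip in the frame of eye_hole below -0.03 m) or (x of rod_tip in the frame of eye_hole below -0.009 m and x of rod_grip in the frame of eye_hole above 0.03 m)) and value of joint eye above 1.1 rad), for 0.1 s.
At the end, for the whole second after the job is handed in: The eye bolt is tight (joint above 1.1 rad of 1.2), and the whole rod lies at rest in the black tray (handle centre and tip within its walls and less than 30 mm above its underside) (value of joint eye above 1.1 rad and x of rod_grip in the frame of tray between -0.135 and 0.135 m and y of rod_grip in the frame of tray between -0.09 and 0.09 m and z of each of rod_grip, rod_tip in the frame of tray below 0.03 m and x of rod_tip in the frame of tray between -0.135 and 0.135 m and y of rod_tip in the frame of tray between -0.09 and 0.09 m and linear speed of rod below 0.02 m/s); the robot touches nothing.
It fails at once if the fingers press on the ledge or its eye bolt (over 2 N) (contact force between the fingers and ledge above 2 N).
It fails at once if a bystander is moved by more than 30 mm (distance of any of jar, oil, mug, spatula, weight from where it was at the start of the episode above 0.03 m).
It also fails if it takes over 66 s, if anything falls off the work surface, if the arm or the gripper's body presses on something with over 40 N, if the wrist force passes 120 N, or if a joint passes its speed limit or range.

## Working session

There is one attempt and no reset: what is moved stays moved. The work goes in short steps, Python scripts to look and compute and a tool call to move; the robot and the scene stay as the last step left them, time stands still between calls to the robot, and variables do not carry over. Pictures are saved under pics/ and viewed, at most 10 in all, crops included, and the job is handed in when it is done.

Besides the shell and the picture viewer there is one more tool, called after "Emit:" as a command line: name --argument value ..., lists and objects as JSON in quotes. drive_tool: Moves the arm, as the interface text tells. Its arguments: {"type":"object","properties":{"series":{"type":"string"},"gripper":{"type":"number"},"grip_force":{"type":"number"}},"required":["series"]}

```bash
mkdir -p pics; ls; cat > h.py <<'E'
import numpy as np, cv2
from scipy.spatial.transform import Rotation as R
from plant import status, grab_frame, camera_model, robot
def snap(n):
    m=camera_model(n); p,d=grab_frame(n); np.savez(f'{n}.npz',p=p,d=d,**{k:np.array(v) for k,v in m.items()}); return p,d,m
def load(n):
    f=np.load(f'{n}.npz'); return f['p'],f['d'],f
def ray(m,u,v):
    x=(u-m['cx'])/m['fx'];y=(v-m['cy'])/m['fy'];a,b=x,y
    for _ in range(10):
        s=1+m['k1']*(a*a+b*b);a,b=x/s,y/s
    return a,b
def world(m,u,v,z):
    a,b=ray(m,u,v);M=cv2.Rodrigues(np.array(m['rvec'],float))[0]
    return M.T@(np.array([a*z,b*z,z])-np.array(m['tvec']).ravel())
def onplane(m,u,v,h):
    a,b=ray(m,u,v);M=cv2.Rodrigues(np.array(m['rvec'],float))[0]
    c=-M.T@np.array(m['tvec']).ravel();r=M.T@np.array([a,b,1.]);return c+r*(h-c[2])/r[2]
E
python3 - <<'E'
from h import *
for n in('scene','top'):
    p,d,m=snap(n); cv2.imwrite(f'pics/{n}0.png',cv2.resize(p[...,::-1],(784,588)))
    print(n,m)
s=status.get_state();print(s)
E
```

```text
pics
scene {'fx': 380.1956910822858, 'fy': 380.1956910822858, 'cx': 285.9953143476264, 'cy': 210.74264131159165, 'k1': -0.054928025546747895, 'rvec': array([ 0.79532217,  2.5627929 , -1.10244318]), 'tvec': array([ 0.42484742, -0.13642487,  1.47730696])}
top {'fx': 411.6773609803698, 'fy': 411.6773609803698, 'cx': 278.57403772529096, 'cy': 211.09245734183796, 'k1': -0.11529209694834139, 'rvec': array([ 2.18548422, -2.16563156,  0.11679812]), 'tvec': array([-0.00950224,  0.53074914,  1.21303811])}
{'clock': 0.1, 'qpos': array([ 1.02260315e+00,  1.31096777e-01,  1.48917271e+00, -2.90011898e-05,
        1.52298828e+00, -8.54300869e-02]), 'qd': array([ 0.00041348, -0.00154343, -0.00314385,  0.00034768, -0.00030963,
       -0.00140946]), 'joint_efforts': array([ 7.59327959e-04, -5.70956111e+01, -5.01939440e+01, -2.19888179e-04,
        8.17011780e-03,  5.70049360e-05]), 'ee_pos': array([0.26760163, 0.53646911, 0.23034139]), 'tool_rot': array([ 2.29321703e-01,  9.73350329e-01, -7.95636178e-04, -2.45611009e-04]), 'ft_force': array([ 0.23034697,  0.18214267, -0.91642395]), 'moment': array([ 0.03126329, -0.03033777, -0.04303723]), 'grip_force': 0.0, 'gripper_width': 0.08513606415375335}
```

View pics/scene0.png

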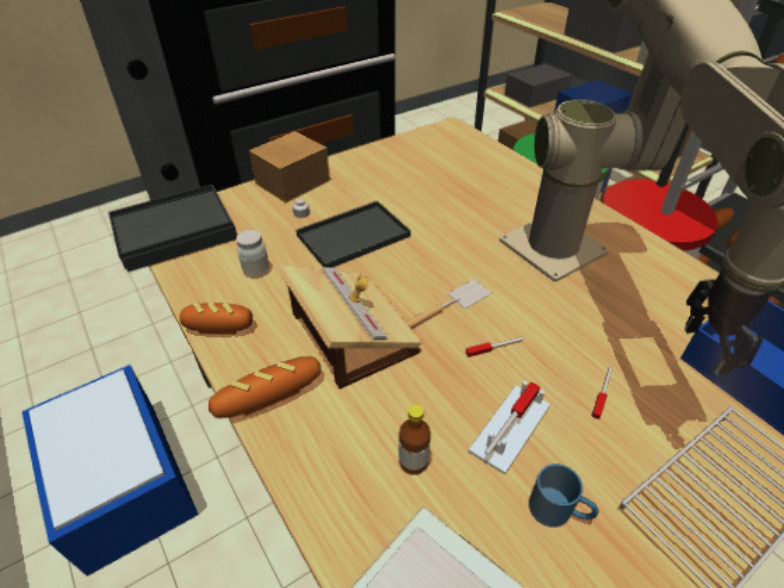

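View pics/top0.png

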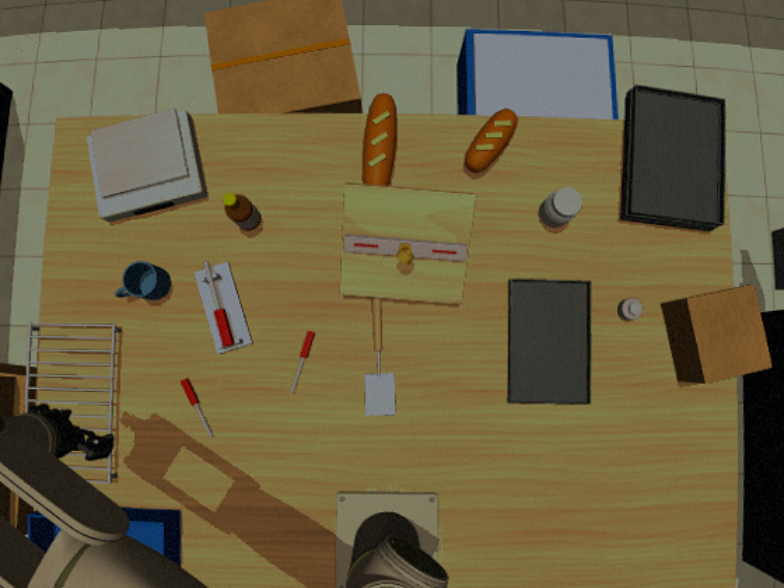

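Scene view: rest with the big rod at right (510,420), and the tray with low walls at (352,233). Top view: rod handle at (224,327), its tip at about (208,263), bolt at (405,253), tray at (549,342).

```bash
python3 - <<'E'
from h import *
p,d,m=load('top')
c=p[125:225,235:345,::-1]; a=cv2.resize(c,None,fx=5,fy=5,interpolation=cv2.INTER_CUBIC)
c=p[180:260,135:185,::-1]; b=cv2.resize(c,None,fx=5,fy=5,interpolation=cv2.INTER_CUBIC)
o=np.zeros((500,800,3),np.uint8);o[:500,:550]=a;o[:400,550:800]=b
o=np.clip(o.astype(float)*1.6,0,255).astype(np.uint8)
cv2.imwrite('pics/crop1.png',o)
k=560/784
for n,u,v,h in [('tray c',549,342,.022),('tray tl',508,280,.022),('tray tr',591,280,.022),('tray bl',507,403,.022),('tray br',591,404,.022),('big tl',627,88,.0),('big bl',622,225,.0)]:
    print(n,onplane(m,u*k,v*k,h).round(3))
E
```

```text
tray c [ 0.433 -0.35   0.022]
tray tl [ 0.568 -0.261  0.022]
tray tr [ 0.57  -0.447  0.022]
tray bl [ 0.302 -0.257  0.022]
tray br [ 0.299 -0.442  0.022]
big tl [ 1.035 -0.564  0.   ]
big bl [ 0.7   -0.533  0.   ]
```

View pics/crop1.png

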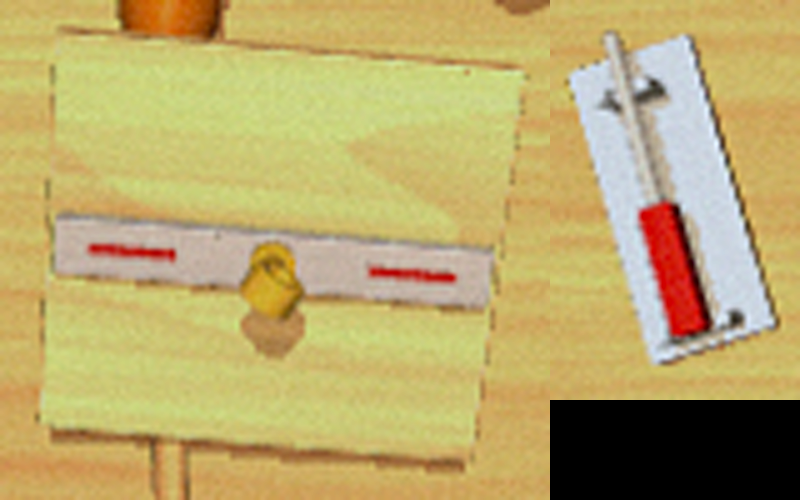

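Crop: rod tip at (612,36), handle centre at (674,271), red marks at (132,252) and (412,273), loop at about (272,288).

```bash
python3 - <<'E'
from h import *
p,d,m=load('top')
A=lambda u,v,h:onplane(m,235+u/5-.4,125+v/5-.4,h)
B=lambda u,v,h:onplane(m,135+(u-550)/5-.4,180+v/5-.4,h)
t=B(612,36,.045);g=B(674,271,.052);rear=B(690,335,.055);fr=B(659,208,.055)
print('tip',t,'grip',g,'rear',rear,'front',fr)
print('yaw',np.degrees(np.arctan2(*(t-g)[1::-1])),np.linalg.norm((t-g)[:2]))
l=A(132,252,.105);r=A(412,273,.105);print('marks',l,r,'upslope yaw',np.degrees(np.arctan2(*(l-r)[1::-1]))-90)
for c in [(57,28,.155),(525,70,.155),(40,428,.035),(468,462,.035)]: print(A(*c))
for c in [(272,288,.15),(272,255,.11),(272,283,.143)]:print('bolt',A(*c))
s=status.get_state();print(R.from_quat(s['tool_rot']).as_matrix().round(3))
E
```

```text
tip [0.59859638 0.39207484 0.045     ] grip [0.45752326 0.34682777 0.052     ] rear [0.41994211 0.33521521 0.055     ] front [0.49449708 0.35627903 0.055     ]
yaw 17.78285839753621 0.14815168617607719
marks [0.62569323 0.04691009 0.105     ] [ 0.61531023 -0.11253582  0.105     ] upslope yaw -3.7257968181681917
[0.74165603 0.0883578  0.155     ]
[ 0.72108434 -0.17044463  0.155     ]
[0.53158096 0.10296051 0.035     ]
[ 0.51359808 -0.1532347   0.035     ]
bolt [ 0.5981124  -0.03131582  0.15      ]
bolt [ 0.62384838 -0.0325656   0.11      ]
bolt [ 0.6020843  -0.03153746  0.143     ]
[[-0.895  0.446 -0.001]
 [ 0.446  0.895 -0.001]
 [ 0.    -0.002 -1.   ]]
```

Emit:
drive_tool --series "0 0 0 -8.8;0 0 0 -8.8;0 0 0 -8.8;0 0 0 -8.8;0 0 0 -8.8;-2.5 -4.8 0 0;-2.5 -4.8 0 0;-2.5 -4.8 0 0;-2.5 -4.8 0 0;-2.3 -4.6 0 0;0 0 0 0"

```text
clock: 1.48
ee_pos: [0.4587, 0.3439, 0.2307]
tool_rot: [-0.15, 0.989, -0.001, -0.0]
ft_force: [-0.5, 0.1, -0.4]
gripper_width: 0.0857
grip_force: 0.0
```

```bash
cat >> h.py <<'E'
def st():
    s=status.get_state();M=R.from_quat(s['tool_rot']).as_matrix()
    print('t',round(s['clock'],2),'tcp',s['ee_pos'].round(4),'yawx',np.degrees(np.arctan2(M[1,0],M[0,0])).round(2),'z',M[:,2].round(3),'F',s['ft_force'].round(1),'Mo',s['moment'].round(2),'w',round(s['gripper_width'],4),'gf',round(s['grip_force'],1),'q',s['qpos'].round(2))
    return s,M
E
python3 - <<'E'
from h import *
st();p,d,m=snap('wrist');cv2.imwrite('pics/w1.png',p[...,::-1])
E
```

```text
t 1.48 tcp [0.4587 0.3439 0.2307] yawx -162.79 z [-0.    -0.001 -1.   ] F [-0.5  0.1 -0.4] Mo [ 0.05 -0.02  0.05] w 0.0857 gf 0.0 q [ 0.55  0.06  1.56 -0.    1.52 -1.32]
```

View pics/w1.png

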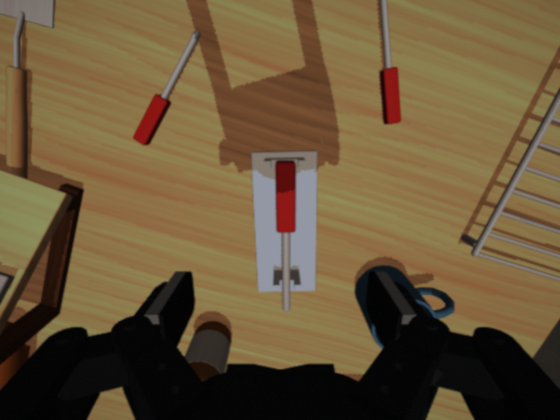

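Wrist view: red handle from (286,160) to (287,232), tip at (286,310), everything clear at the handle's sides.

```bash
python3 - <<'E'
from h import *
p,d,m=load('wrist')
a=onplane(m,286,162,.056);b=onplane(m,287,232,.056);t=onplane(m,286.3,310,.045)
s,M=st()
print(a,b,t,(a+b)/2, np.degrees(np.arctan2(*(t-a)[1::-1])))
g=(a+b)/2; g2=t-150e-3*(t-a)/np.linalg.norm(t-a)
for q in (g,g2,t): print('tool delta cm',(M.T@(q-s['ee_pos'])*100).round(2))
E
```

```text
t 1.52 tcp [0.4574 0.3455 0.2307] yawx -162.7 z [-0.001 -0.    -1.   ] F [-1.2  0.6  0.7] Mo [ 0.   -0.   -0.01] w 0.0853 gf 0.0 q [ 0.56  0.06  1.56  0.    1.52 -1.32]
[0.41976377 0.33916341 0.056     ] [0.49422667 0.36376166 0.056     ] [0.59947061 0.39629    0.045     ] [0.45699522 0.35146254 0.056     ] 17.634817285864425
tool delta cm [-0.15  0.59 17.47]
tool delta cm [-0.12  0.54 17.7 ]
tool delta cm [-15.09   0.63  18.56]
```

Emit:
drive_tool --series "-0.1 0.4 5 0;0 0 5 0;0 0 5 0;0 0 3 0;0 0 2.2 0;0 0 0 0" --gripper 0.3

```text
clock: 2.28
ee_pos: [0.4536, 0.3509, 0.0268]
tool_rot: [-0.153, 0.988, -0.001, -0.002]
ft_force: [0.5, -0.1, 0.5]
gripper_width: 0.0561
grip_force: 0.0
```

Emit:
drive_tool --series "0 0 0 0;0 0 0 0;0 0 0 0;0 0 0 0;0 0 0 0;0 0 0 0" --gripper -1 --grip_force 40

```text
clock: 3.02
ee_pos: [0.4574, 0.3519, 0.0311]
tool_rot: [-0.152, 0.988, 0.001, 0.001]
ft_force: [-1.9, 0.8, 7.7]
gripper_width: 0.0215
grip_force: 40.0
```

Emit:
drive_tool --series "0 0 -2 0;0 0 -4 0;0 0 -4 0;0 0 -4 0;0 0 0 0;0 0 0 0"

```text
clock: 3.78
ee_pos: [0.4562, 0.3508, 0.1694]
tool_rot: [-0.152, 0.988, -0.0, 0.0]
ft_force: [-0.8, -0.7, -2.1]
gripper_width: 0.0213
grip_force: 39.4
```

```bash
python3 - <<'E'
from h import *
st();p,d,m=snap('wrist');cv2.imwrite('pics/w2.png',p[...,::-1])
p,d,m=snap('scene')
E
```

```text
t 3.77 tcp [0.4562 0.3508 0.1694] yawx -162.52 z [ 0. -0. -1.] F [-0.8 -0.7 -2.1] Mo [-0.01  0.06  0.05] w 0.0213 gf 39.4 q [ 0.57  0.1   1.63 -0.    1.41 -1.31]
```

View pics/w2.png

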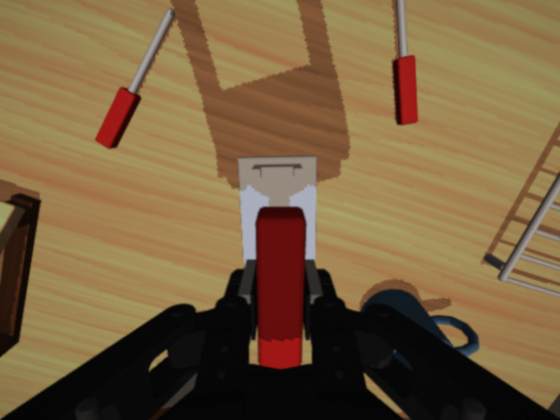

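```bash
cat >> h.py <<'E'
def proj(m,P):
    M=cv2.Rodrigues(np.array(m['rvec'],float))[0];c=M@np.array(P)+np.array(m['tvec']).ravel()
    a,b=c[:2]/c[2];s=1+m['k1']*(a*a+b*b);return np.array([m['fx']*a*s+m['cx'],m['fy']*b*s+m['cy']])
def tri(m1,u1,m2,u2):
    A=[];b=[]
    for m,u in((m1,u1),(m2,u2)):
        M=cv2.Rodrigues(np.array(m['rvec'],float))[0];c=-M.T@np.array(m['tvec']).ravel();r=M.T@np.array([*ray(m,*u),1.]);r/=np.linalg.norm(r)
        Q=np.eye(3)-np.outer(r,r);A.append(Q);b.append(Q@c)
    return np.linalg.lstsq(np.vstack(A),np.hstack(b),rcond=None)[0]
E
python3 - <<'E'
from h import *
p,d,m=load('scene')
g=np.array([.4562,.3508,.188]);r=np.array([.954,.30,0])
print('rod proj',[proj(m,g+x*r).round(1) for x in(-.04,0,.04,.15)])
c=p[170:250,200:310,::-1];a=cv2.resize(c,None,fx=5,fy=5,interpolation=cv2.INTER_CUBIC)
u=proj(m,g+.06*r).astype(int);x0,y0=u[0]-55,u[1]-40;print(x0,y0)
c=p[y0:y0+70,x0:x0+110,::-1];b=cv2.resize(c,None,fx=2.27,fy=2.27,interpolation=cv2.INTER_CUBIC)
o=np.zeros((600,800,3),np.uint8);o[:400,:550]=a;o[400:400+b.shape[0],:b.shape[1]]=b
pt,_,_=load('top');c=pt[165:205,270:310,::-1];t=cv2.resize(c,None,fx=6,fy=6,interpolation=cv2.INTER_CUBIC);o[:240,555:795]=t
cv2.imwrite('pics/crop2.png',o)
E
```

```text
rod proj [array([392.7, 242.2]), array([385.5, 251.5]), array([378. , 261.4]), array([355. , 291.1])]
319 226
```

View pics/crop2.png

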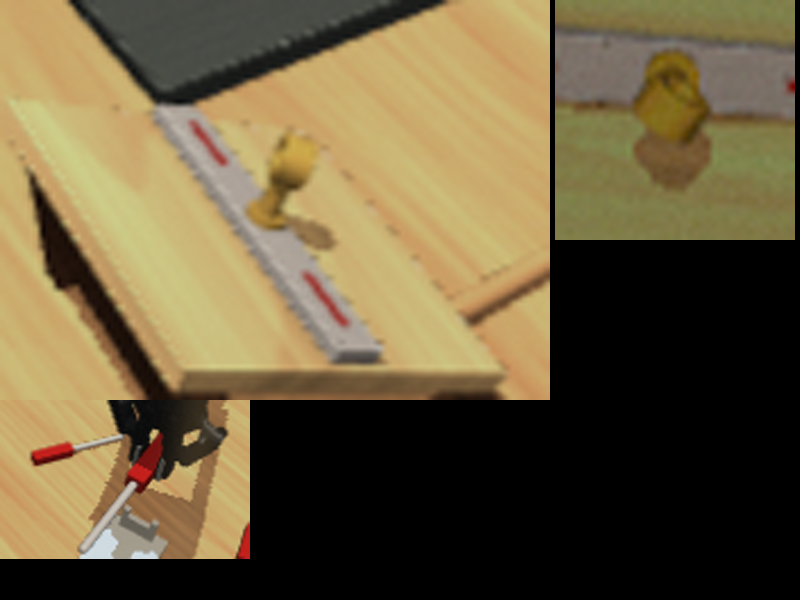

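Crops show the loop with its hole pointing up-slope and to the right (about 65° off the ledge), loop centre in the scene view at crop (292,158); rod held level (tip at crop (82,551), as predicted).

```bash
python3 - <<'E'
from h import *
from scipy.optimize import fsolve
ms=load('scene')[2];mt=load('top')[2]
L=tri(ms,(258,201.2),mt,(270+(672-555)/6-.4,165+97/6-.4));print('loop',L, proj(mt,L),proj(ms,L))
m=camera_model('wrist');s,M=st()
Mc=cv2.Rodrigues(np.array(m['rvec'],float))[0];c=-Mc.T@np.array(m['tvec']).ravel()
ct=M.T@(c-s['ee_pos']);Rct=Mc@M;print('cam in tool',ct,'axis',Rct[2])
y=np.radians(153.3);Mn=np.array([[np.cos(y),np.sin(y),0],[np.sin(y),-np.cos(y),0],[0,0,-1]])
def f(xy):
    p=np.array([*xy,.27]);Mw=Rct@Mn.T;mm=dict(m,rvec=cv2.Rodrigues(Mw)[0].ravel(),tvec=-Mw@(p+Mn@ct));return proj(mm,L)-[190,160]
xy=fsolve(f,[.5,0]);print(xy)
D=np.array([*xy,.27])-s['ee_pos'];print('in present axes',(M.T@D*100).round(1),'in new',(Mn.T@D*100).round(1))
E
```

```text
loop [ 0.60081358 -0.03045204  0.14819371] [288.66677426 181.33184981] [257.36018223 201.10180004]
t 3.88 tcp [0.4554 0.3503 0.1677] yawx -162.52 z [-0.002 -0.002 -1.   ] F [ 0.6 -0.4 -2.2] Mo [0.01 0.05 0.01] w 0.0214 gf 39.4 q [ 0.57  0.1   1.63  0.    1.41 -1.31]
cam in tool [ 0.07621773  0.00076419 -0.14138459] axis [-2.99805446e-01 -3.56695937e-04  9.54000297e-01]
[0.67759535 0.01823756]
in present axes [-11.2 -38.4 -10.2] in new [-34.8 -19.7 -10.2]
```

Emit:
drive_tool --series "0 0 -5.1 0;0 0 -5.1 0;0 0 0 8.8;0 0 0 8.8;0 0 0 8.8;0 0 0 8.8;0 0 0 8.8;-4.8 -2.8 0 0;-5 -2.8 0 0;-5 -2.8 0 0;-5 -2.8 0 0;-5 -2.8 0 0"

```text
clock: 5.38
ee_pos: [0.6159, 0.1133, 0.2693]
tool_rot: [0.229, 0.973, -0.0, -0.001]
ft_force: [0.5, 1.3, -2.2]
gripper_width: 0.0212
grip_force: 39.6
```

Emit:
drive_tool --series "-5 -2.8 0 0;-5 -2.8 0 0;0 0 0 0;0 0 0 0"

```text
clock: 5.88
ee_pos: [0.6797, 0.0201, 0.2692]
tool_rot: [0.23, 0.973, -0.0, -0.002]
ft_force: [0.2, 0.6, -1.8]
gripper_width: 0.0214
grip_force: 39.8
```

```bash
python3 - <<'E'
from h import *
st();p,d,m=snap('wrist');print(proj(m,[.6008,-.0305,.148]))
cv2.imwrite('pics/w3.png',cv2.resize(p[60:280,60:340,::-1],None,fx=2.7,fy=2.7,interpolation=cv2.INTER_CUBIC))
E
```

```text
t 5.88 tcp [0.6797 0.0201 0.2692] yawx 153.44 z [-0.003  0.001 -1.   ] F [ 0.2  0.6 -1.8] Mo [0.01 0.03 0.01] w 0.0214 gf 39.8 q [-0.05  0.34  1.18  0.    1.63 -1.15]
[187.05886512 159.9823938 ]
```

View pics/w3.png

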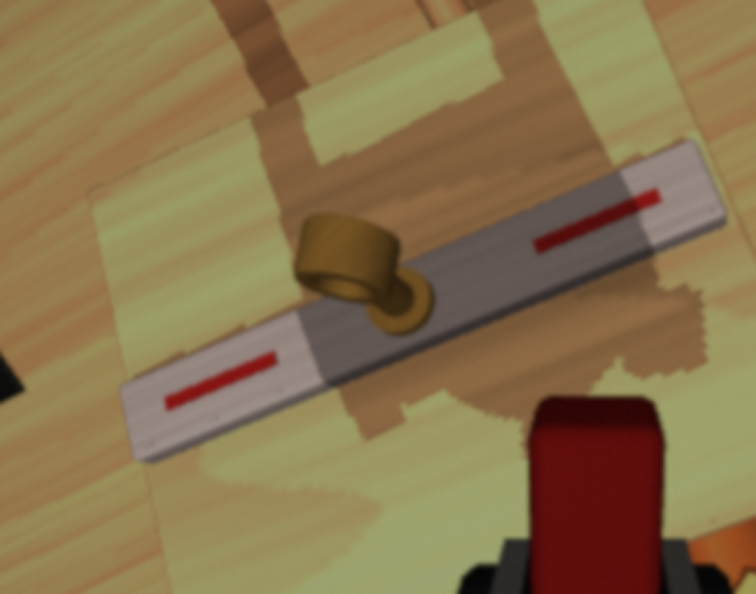

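Wrist crop: loop cylinder corners about (303,222), (398,247), (378,303), (297,278); red marks (165,405)–(276,357) and (536,248)–(659,195).

```bash
cat > fit.py <<'E'
from h import *
from scipy.optimize import minimize
p,d,m=load('wrist')
P=lambda u,v:onplane(m,60+u/2.7-.3,60+v/2.7-.3,.1054)
a=(P(165,405)+P(276,357))/2;b=(P(536,248)+P(659,195))/2
mid=(a+b)/2;e=(b-a);e/=np.linalg.norm(e) # towards +y?
if e[1]<0:e=-e
yaw=np.arctan2(e[1],e[0])-np.pi/2
up=np.array([np.cos(yaw)*np.cos(np.pi/6),np.sin(yaw)*np.cos(np.pi/6),.5]);n=np.cross(up,e)
print('yaw',np.degrees(yaw),'mid',mid,'dist',np.linalg.norm(a-b))
L0=mid+n*.043
hsv=cv2.cvtColor(p,cv2.COLOR_RGB2HSV);mask=np.zeros(p.shape[:2],bool)
r,g,bl=[p[...,i].astype(int) for i in range(3)]
sel=(bl<.45*r)&(g>.55*r)
box=np.zeros_like(sel);box[60+200//3:60+345*10//27,60+285*10//27:60+440*10//27]=1
mask=sel&box;print('mask px',mask.sum())
t=np.linspace(0,2*np.pi,60)
def hull(phi,L):
    h=-np.cos(phi)*e+np.sin(phi)*up; y=np.cross(n,h)
    q=[proj(m,L+s*.01*h+.016*(np.cos(k)*y+np.sin(k)*n)) for s in(-1,1) for k in t]
    q+=[proj(m,L-n*.02+.005*(np.cos(k)*h+np.sin(k)*y)) for k in t[:0]]
    return cv2.convexHull((np.array(q)*8).round().astype(np.int32))
S=8
M8=cv2.resize(mask.astype(np.uint8),None,fx=S,fy=S)
base=np.zeros_like(M8)
for z,rr in((.0,.0115),):
    pass
# ignore stem/boss: near ledge point region
ig=np.zeros_like(M8);q=[proj(m,mid+zz*n+.012*(np.cos(k)*up+np.sin(k)*e)) for k in t for zz in(0,.027)]
cv2.fillConvexPoly(ig,cv2.convexHull((np.array(q)*8).astype(np.int32)),1)
def cost(v):
    L=L0+v[1]*.01*up+v[2]*.01*e;H=np.zeros_like(M8);H2=hull(v[0],L);cv2.fillConvexPoly(H,H2,1)
    x=(H!=M8)&~((ig==1)&(H==0));return x.sum()/M8.sum()
best=min((minimize(cost,[f,0,0],method='Nelder-Mead',options=dict(initial_simplex=[[f,0,0],[f+.1,0,0],[f,.2,0],[f,0,.2]])) for f in np.radians([50,60,70])),key=lambda r:r.fun)
print([(k,round(cost([np.radians(k),best.x[1],best.x[2]]),3)) for k in range(45,75,4)])
phi=best.x[0];L=L0+best.x[1]*.01*up+best.x[2]*.01*e
h=-np.cos(phi)*e+np.sin(phi)*up
print('phi',np.degrees(phi),best.fun,'L0',L0,'L',L,'h',h,'heading',np.degrees(np.arctan2(h[1],h[0])),'pitch',np.degrees(np.arcsin(h[2])))
E
python3 fit.py
```

```text
yaw -4.379597470173909 mid [ 0.61969969 -0.03095105  0.1054    ] dist 0.1597880909075671
mask px 1459
[(45, np.float64(0.123)), (49, np.float64(0.096)), (53, np.float64(0.071)), (57, np.float64(0.054)), (61, np.float64(0.054)), (65, np.float64(0.07)), (69, np.float64(0.088)), (73, np.float64(0.109))]
phi 59.46863156055248 0.049842557046111374 L0 [ 0.59826247 -0.02930922  0.14263909] L [ 0.59849071 -0.02922503  0.14276677] h [ 0.70498015 -0.56349049  0.43067558] heading -38.6353374680979 pitch 25.510441878889544
```

```bash
cat >> fit.py <<'E'
O=mid-.012*n;np.savez('fit.npz',O=O,up=up,e=e,n=n,L=L,h=h)
s,M=st();dirn=-M[:,0]
C=O+.016*up+.012*n+.075*e
g=C-.115*dirn; g[2]=C[2]+.005
print('C',C,'g',g,'tcp at touch',g-[0,0,.019],'delta cm',(M.T@(g-[0,0,.019]-s['ee_pos'])*100).round(2))
E
python3 fit.py|tail -1
```

```text
C [0.63924293 0.04277182 0.1134    ] g [0.53632165 0.09407615 0.1184    ] tcp at touch [0.53632165 0.09407615 0.0994    ] delta cm [16.05  0.17 17.09]
```

Emit:
drive_tool --series "5.3 0 0 0;5.4 0.1 0 0;5.3 0 0 0;0 0 5 0;0 0 5 0;0 0 5 0;0 0 1.5 0;0 0 0 0" --grip_force 28

```text
clock: 6.92
ee_pos: [0.5365, 0.0933, 0.106]
tool_rot: [0.229, 0.973, -0.0, -0.001]
ft_force: [1.1, 0.3, -0.9]
gripper_width: 0.0215
grip_force: 39.7
```

Emit:
drive_tool --series "0 0 0.5 0;0 0 0.5 0;0 0 0.5 0;0 0 0.5 0;0 0 0 0"

```text
clock: 7.55
ee_pos: [0.5379, 0.0924, 0.0863]
tool_rot: [0.229, 0.973, 0.0, 0.0]
ft_force: [1.1, -0.9, 3.3]
gripper_width: 0.0214
grip_force: 40.5
```

Emit:
drive_tool --series "0 0 0.5 0;0 0 0.5 0;0 0 0.5 0;0 0 0.5 0;0 0 0.3 0;0 0 0 0"

```text
clock: 8.3
ee_pos: [0.5371, 0.0926, 0.0628]
tool_rot: [0.229, 0.973, -0.0, -0.001]
ft_force: [-0.2, -1.0, 2.1]
gripper_width: 0.0215
grip_force: 41.2
```

```bash
python3 - <<'E'
from h import *
s,M=st();p,d,m=snap('scene')
g=s['ee_pos']+[0,0,.019];u=proj(m,g-.08*M[:,0]).astype(int)
print(u,[ (proj(m,g+x*(np.cos(t)*-M[:,0]+[0,0,np.sin(t)])).round(1)) for t in (0,.17,.33) for x in(.15,)])
x0,y0=u[0]-70,u[1]-50;print(x0,y0)
cv2.imwrite('pics/s3.png',cv2.resize(p[y0:y0+105,x0:x0+140,::-1],None,fx=5.5,fy=5.5,interpolation=cv2.INTER_CUBIC))
E
```

```text
t 8.3 tcp [0.5371 0.0926 0.0628] yawx 153.48 z [-0.001  0.    -1.   ] F [-0.2 -1.   2.1] Mo [-0.22 -0.22 -0.08] w 0.0215 gf 41.2 q [ 0.08  0.13  1.81  0.    1.2  -1.03]
[271 234] [array([248. , 237.2]), array([248.2, 231.2]), array([249.7, 225.5])]
201 184
```

View pics/s3.png

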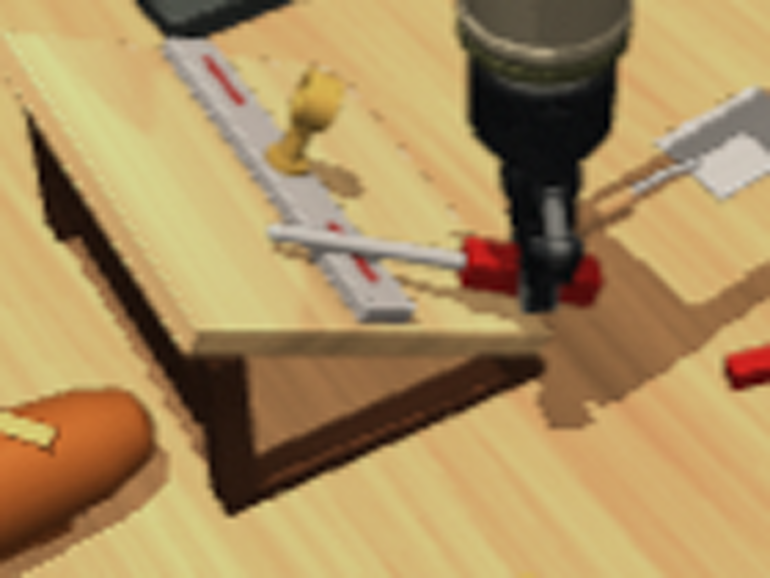

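Tip at crop (275,235): rod is now tilted tip-up about 18°, as wanted.

Emit:
drive_tool --series "0 0 -2 0;4 0 -1 0;4 0 0 0;0 0 0 6;0 0 0 6;0 0 0 0;0 0 0 0"

```text
clock: 9.22
ee_pos: [0.4656, 0.1282, 0.0929]
tool_rot: [0.329, 0.944, -0.0, -0.001]
ft_force: [0.0, -0.3, -1.9]
gripper_width: 0.0214
grip_force: 40.6
```

```bash
cat > aim.py <<'E'
from h import *
import sys
f=np.load('fit.npz');L=f['L'];h=f['h'];n=f['n']
def go(back,tilt):
    s,M=st();t=np.radians(tilt);r=-M[:,0]*np.cos(t)-M[:,2]*np.sin(t)
    g=L-(.15+back)*r;y=np.cross(n,h)
    print('angle to hole',np.degrees(np.arccos(r@h)).round(1),'r',r.round(3),'delta cm',(M.T@(g-[0,0,.019]-s['ee_pos'])*100).round(2))
    tip=s['ee_pos']+[0,0,.019]+.15*r-L;print('tip in eye mm',(np.array([tip@h,tip@y,tip@n])*1e3).round(1))
go(float(sys.argv[1])/1000,float(sys.argv[2]))
E
python3 aim.py 30 18
```

```text
t 9.22 tcp [0.4656 0.1282 0.0929] yawx 141.61 z [-0.001  0.    -1.   ] F [ 0.  -0.3 -1.9] Mo [0.03 0.01 0.01] w 0.0214 gf 40.6 q [ 0.16 -0.07  1.96  0.    1.26 -0.74]
angle to hole 7.6 r [ 0.746 -0.591  0.308] delta cm [-3.08 -4.09  2.46]
tip in eye mm [-47.1  50.1  26.4]
```

Emit:
drive_tool --series "0 -4.1 0 0;-1.5 0 2.4 0;-1.5 0 0 0;0 0 0 0;0 0 0 0"

```text
clock: 9.85
ee_pos: [0.4645, 0.0778, 0.0699]
tool_rot: [0.33, 0.944, 0.0, 0.0]
ft_force: [-0.3, 0.4, -1.4]
gripper_width: 0.0211
grip_force: 40.6
```

```bash
python3 aim.py 30 18; python3 - <<'E'
from h import *
p,d,m=snap('scene');a=p[170:230,215:295,::-1];x0,y0=215,170
pt,_,mt=snap('top');b=pt[160:220,255:335,::-1]
o=np.vstack([cv2.resize(i,None,fx=5,fy=5,interpolation=cv2.INTER_CUBIC) for i in(a,b)])
cv2.imwrite('pics/c4.png',o)
E
```

```text
t 9.85 tcp [0.4645 0.0778 0.0699] yawx 141.5 z [ 0.  0. -1.] F [-0.3  0.4 -1.4] Mo [ 0.01  0.02 -0.03] w 0.0211 gf 40.6 q [ 0.06 -0.08  2.01  0.    1.21 -0.84]
angle to hole 7.5 r [ 0.744 -0.592  0.309] delta cm [-0.03 -0.03  0.18]
tip in eye mm [-29.3   1.8   5.4]
```

View pics/c4.png

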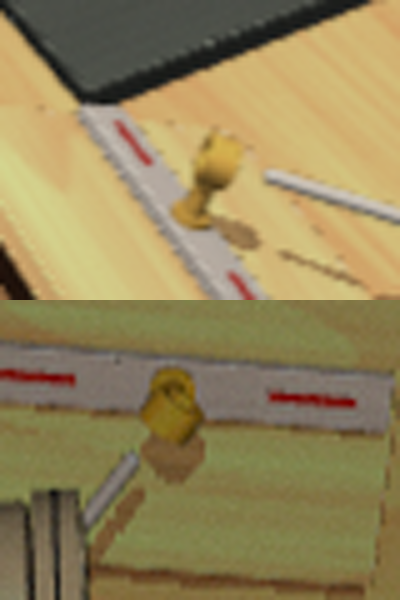

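Scene crop: tip at (268,177), loop centre about (219,160). Top crop: tip (133,460), loop centre about (173,406).

```bash
python3 - <<'E'
from h import *
f=np.load('fit.npz');L=f['L'];h=f['h'];n=f['n'];y=np.cross(n,h)
ms=load('scene')[2];mt=load('top')[2]
S=lambda u,v:(215+u/5-.4,170+v/5-.4)
T=lambda u,v:(255+u/5-.4,160+(v-300)/5-.4)
tip=tri(ms,S(268,177),mt,T(133,460))
lo=tri(ms,S(219,160),mt,T(173,406))
print(tip,lo,'model',L,'proj L in crops',(proj(ms,L)-[215,170]+.4)*5,(proj(mt,L)-[255,160]+.4)*5+[0,300])
s,M=st()
g=s['ee_pos']+[0,0,.019]
print('rod vec',tip-g,np.linalg.norm(tip-g),'tilt',np.degrees(np.arcsin((tip-g)[2]/.15)))
for L_ in(L,lo): d=tip-L_;print((np.array([d@h,d@y,d@n])*1e3).round(1))
E
```

```text
[ 0.57470517 -0.01072966  0.13366002] [ 0.60040702 -0.03033423  0.14660924] model [ 0.59849071 -0.02922503  0.14276677] proj L in crops [218.56365376 163.8711456 ] [167.73887412 414.48490946]
t 9.95 tcp [0.4641 0.0779 0.0697] yawx 141.52 z [ 0.  0. -1.] F [ 0.3  0.1 -0.5] Mo [-0.01  0.07  0.08] w 0.0212 gf 40.6 q [ 0.06 -0.08  2.01  0.    1.21 -0.84]
rod vec [ 0.11057103 -0.08863082  0.04491848] 0.1486574773866477 tilt 17.42496373347814
[-31.1   1.    4.7]
[-34.7  -0.1   2.3]
```

Emit:
drive_tool --series "-0.95 0 -0.25 0;-0.95 0 -0.25 0;-0.95 0 -0.3 0;-0.95 0 -0.35 0;0 0 0 0"

```text
clock: 10.58
ee_pos: [0.4946, 0.0532, 0.0813]
tool_rot: [0.33, 0.944, 0.0, 0.0]
ft_force: [-0.1, 0.3, -1.9]
gripper_width: 0.0212
grip_force: 40.6
```

Emit:
drive_tool --series "-0.75 0 -0.3 0;-0.75 0 -0.3 0;0 0 0 0"

```text
clock: 10.95
ee_pos: [0.5062, 0.0441, 0.0873]
tool_rot: [0.33, 0.944, 0.0, 0.0]
ft_force: [0.7, 0.8, -1.8]
gripper_width: 0.0211
grip_force: 40.6
```

```bash
python3 aim.py -25 17.5; python3 - <<'E'
from h import *
p,d,m=snap('scene');a=p[170:230,215:295,::-1];x0,y0=215,170
pt,_,mt=snap('top');b=pt[160:220,255:335,::-1]
o=np.vstack([cv2.resize(i,None,fx=5,fy=5,interpolation=cv2.INTER_CUBIC) for i in(a,b)])
cv2.imwrite('pics/c5.png',o)
E
```

```text
t 10.95 tcp [0.5062 0.0441 0.0873] yawx 141.46 z [ 0.001 -0.    -1.   ] F [ 0.7  0.8 -1.8] Mo [0.07 0.04 0.02] w 0.0211 gf 40.6 q [-0.01  0.    1.89 -0.    1.24 -0.91]
angle to hole 8.0 r [ 0.746 -0.594  0.301] delta cm [0.13 0.02 0.12]
tip in eye mm [26.4 -0.9 -2.7]
```

View pics/c5.png

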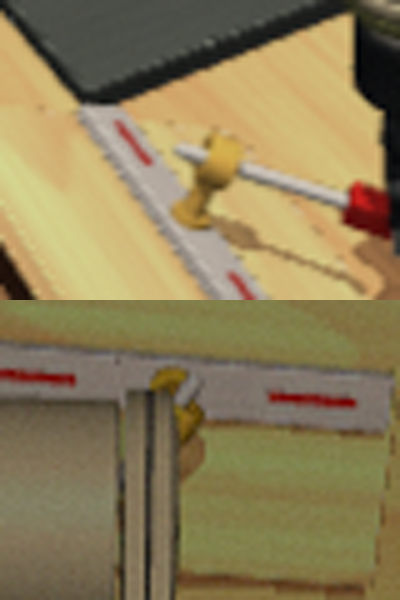

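Rod tip is through the loop (tip visible left of the ring at (187,152) in the scene crop). Now plan the turn.

```bash
cat > plan.py <<'E'
from h import *
f=np.load('fit.npz');O,up,e,n,L=[f[k] for k in('O','up','e','n','L')]
def pose(al,D,p):
    a,p=np.radians(al),np.radians(p);r=np.array([np.cos(a)*np.cos(p),np.sin(a)*np.cos(p),np.sin(p)])
    g=L-D*r;return g-[0,0,.019]
def M_(psi):
    y=np.radians(psi);return np.array([[np.cos(y),np.sin(y),0],[np.sin(y),-np.cos(y),0],[0,0,-1]])
s,M=st();cur=s['ee_pos'];psi=np.degrees(np.arctan2(M[1,0],M[0,0]))
print('model now',pose(psi-180,.125,17.5))
S=[];st_=6.0
while psi-180>-117:
    nxt=psi-st_;al=nxt-180
    p=np.interp(al,[-98,-55],[-5,17]);t=pose(al,.128,p)
    dl=M_(psi).T@(t-cur)*100
    w=t-O;cl=[]
    for k in(-.011,.011):
      for l in(-.03,.03):
        q=t-k*0+M_(nxt)@np.array([k,l,0])-O;cl.append((q@n*1e3-(12 if abs(q@e)<.128 and abs(q@up)<.02 else 0)) if abs(q@e)<.132 and abs(q@up)<.122 else 99)
    S.append(dl);print(round(al,1),dl.round(2),'%.1f'%st_,'p %.0f'%p,'tcp',t.round(3),'clr',round(min(cl)))
    cur=t;psi=nxt
E
python3 plan.py
```

```text
t 11.05 tcp [0.5054 0.0445 0.0868] yawx 141.47 z [-0.  0. -1.] F [-0.1  0.1 -2.3] Mo [0.02 0.06 0.03] w 0.0213 gf 40.6 q [-0.01  0.    1.9   0.    1.24 -0.91]
model now [0.50523132 0.04503675 0.08617855]
-44.5 [0.3  1.31 0.04] 6.0 p 17 tcp [0.511 0.057 0.086] clr 39
-50.5 [-0.07  1.28  0.  ] 6.0 p 17 tcp [0.521 0.065 0.086] clr 34
-56.5 [-0.02  1.28 -0.17] 6.0 p 16 tcp [0.531 0.073 0.088] clr 30
-62.5 [ 0.11  1.3  -0.66] 6.0 p 13 tcp [0.541 0.081 0.095] clr 31
-68.5 [ 0.07  1.32 -0.67] 6.0 p 10 tcp [0.552 0.088 0.101] clr 31
-74.5 [ 0.03  1.33 -0.68] 6.0 p 7 tcp [0.565 0.093 0.108] clr 31
-80.5 [-0.    1.33 -0.68] 6.0 p 4 tcp [0.577 0.097 0.115] clr 18
-86.5 [-0.04  1.34 -0.69] 6.0 p 1 tcp [0.591 0.099 0.122] clr 18
-92.5 [-0.08  1.34 -0.69] 6.0 p -2 tcp [0.604 0.099 0.129] clr 18
-98.5 [-0.11  1.33 -0.62] 6.0 p -5 tcp [0.617 0.097 0.135] clr 29
-104.5 [-0.07  1.33  0.  ] 6.0 p -5 tcp [0.63  0.094 0.135] clr 21
-110.5 [-0.07  1.33  0.  ] 6.0 p -5 tcp [0.643 0.09  0.135] clr 15
-116.5 [-0.07  1.33  0.  ] 6.0 p -5 tcp [0.655 0.085 0.135] clr 8
-122.5 [-0.07  1.33  0.  ] 6.0 p -5 tcp [0.667 0.078 0.135] clr 2
```

Emit:
drive_tool --series "0.3 1.3 0 6;-0.05 1.3 0 6;0 1.3 -0.2 6;0.1 1.3 -0.65 6;0 0 0 0"

```text
clock: 11.68
ee_pos: [0.5398, 0.0819, 0.0944]
tool_rot: [0.519, 0.855, -0.001, -0.001]
ft_force: [-5.3, -3.2, -3.8]
gripper_width: 0.0214
grip_force: 40.1
```

Emit:
drive_tool --series "0.05 1.3 -0.65 6;0.05 1.3 -0.7 6;0 1.3 -0.7 6;0 0 0 0"

```text
clock: 12.18
ee_pos: [0.5761, 0.097, 0.1153]
tool_rot: [0.645, 0.764, -0.0, -0.001]
ft_force: [-3.7, 0.1, -4.7]
gripper_width: 0.0214
grip_force: 38.9
```

```bash
python3 plan.py
```

```text
t 12.18 tcp [0.5761 0.097  0.1153] yawx 99.64 z [-0.002  0.    -1.   ] F [-3.7  0.1 -4.7] Mo [ 0.19  0.47 -0.31] w 0.0214 gf 38.9 q [ 0.08  0.17  1.66  0.    1.31 -0.09]
model now [0.57853446 0.08830741 0.08617855]
-86.4 [-0.09  1.44 -0.63] 6.0 p 1 tcp [0.59  0.098 0.122] clr 18
-92.4 [-0.08  1.34 -0.69] 6.0 p -2 tcp [0.604 0.099 0.128] clr 18
-98.4 [-0.11  1.33 -0.64] 6.0 p -5 tcp [0.617 0.097 0.135] clr 29
-104.4 [-0.07  1.33  0.  ] 6.0 p -5 tcp [0.63  0.094 0.135] clr 21
-110.4 [-0.07  1.33  0.  ] 6.0 p -5 tcp [0.643 0.09  0.135] clr 15
-116.4 [-0.07  1.33  0.  ] 6.0 p -5 tcp [0.655 0.085 0.135] clr 8
-122.4 [-0.07  1.33  0.  ] 6.0 p -5 tcp [0.667 0.078 0.135] clr 2
```

Emit:
drive_tool --series "-0.05 1.4 -0.65 6;-0.1 1.35 -0.7 6;-0.1 1.35 -0.65 6;0 0 0 0"

```text
clock: 12.68
ee_pos: [0.6169, 0.0968, 0.1352]
tool_rot: [0.757, 0.654, -0.0, -0.001]
ft_force: [-3.3, 0.8, -3.1]
gripper_width: 0.0215
grip_force: 38.4
```

Emit:
drive_tool --series "-0.05 1.3 -0.2 6;-0.05 1.3 -0.2 6;0 0 0 0"

```text
clock: 13.05
ee_pos: [0.6422, 0.09, 0.139]
tool_rot: [0.821, 0.572, -0.001, -0.0]
ft_force: [-2.3, -3.1, -4.9]
gripper_width: 0.0214
grip_force: 38.1
```

```bash
python3 plan.py|head -3;python3 - <<'E'
from h import *
snap('scene');snap('top')
s,M=st()
# shank pixels: bright grey near predicted tip in scene
f=np.load('fit.npz');L=f['L']
p,d,m=load('scene');print(proj(m,L))
g=s['ee_pos']+[0,0,.019];r=(L-g)/np.linalg.norm(L-g);print('r',r,'dist',np.linalg.norm(L-g),'tip proj',proj(m,g+.15*r))
E
```

```text
t 13.05 tcp [0.6422 0.09   0.139 ] yawx 69.71 z [-0.001 -0.001 -1.   ] F [-2.3 -3.1 -4.9] Mo [-0.12  0.24  0.02] w 0.0214 gf 38.1 q [ 0.06  0.32  1.44 -0.    1.38  0.41]
model now [0.63982823 0.08259328 0.08617855]
-116.3 [-0.02  1.37  0.41] 6.0 p -5 tcp [0.655 0.085 0.135] clr 8
t 13.15 tcp [0.6418 0.0902 0.139 ] yawx 69.75 z [-0.001 -0.001 -1.   ] F [-2.1 -4.2 -5. ] Mo [-0.4   0.17  0.17] w 0.0214 gf 38.1 q [ 0.06  0.32  1.44 -0.    1.38  0.41]
[258.31273075 202.37422912]
r [-0.33881721 -0.93325343 -0.11933538] dist 0.127964582528849 tip proj [256.91249799 198.37467883]
```

Emit:
drive_tool --series "0 0.65 -0.1 3;0 0.65 -0.1 3;0 0 0 0"

```text
clock: 13.52
ee_pos: [0.6541, 0.0849, 0.1412]
tool_rot: [0.85, 0.527, -0.001, 0.0]
ft_force: [-2.3, -5.8, -5.5]
gripper_width: 0.0209
grip_force: 38.1
```

Emit:
drive_tool --series "0 0.6 -0.1 3;0 0 0 0;0 0 0 0"

```text
clock: 13.9
ee_pos: [0.6594, 0.0821, 0.1423]
tool_rot: [0.863, 0.505, -0.001, 0.001]
ft_force: [-2.7, -6.6, -4.7]
gripper_width: 0.021
grip_force: 38.7
```

```bash
cat > eyefit.py <<'E'
from h import *
f=np.load('fit.npz');O,up,e,n,L=[f[k] for k in('O','up','e','n','L')]
s,M=st();F=s['ft_force'];g=s['ee_pos']+[0,0,.019]
print('torque of tool force about bolt (cw +, rod weight removed)',np.dot(np.cross(g-L,F+[0,0,1.7]),n), 'moment',s['moment'].round(2))
p,d,m=snap('scene')
r,gg,b=[p[...,i].astype(int) for i in range(3)]
c=proj(m,L).astype(int);y0,x0=c[1]-16,c[0]-18
sub=(slice(y0,y0+34),slice(x0,x0+36))
mk=((b<.5*r)&(gg>.55*r)&(r>40))[sub]
gr=((abs(r-b)<35)&(r>100))[sub]
for i in range(34): print(''.join('#' if mk[i,j] else 'o' if gr[i,j] else '.' for j in range(36)))
E
python3 eyefit.py
```

```text
t 13.9 tcp [0.6594 0.0821 0.1423] yawx 60.7 z [-0.001 -0.002 -1.   ] F [-2.7 -6.6 -4.7] Mo [-0.72  0.13  0.43] w 0.021 gf 38.7 q [ 0.05  0.36  1.39 -0.    1.4   0.56]
torque of tool force about bolt (cw +, rod weight removed) 0.0271101373452058 moment [-0.72  0.13  0.43]
....................................
....................................
....................................
....................................
....................................
...#................................
....................................
o..#................................
o...................................
.o..................................
..oo................................
..oo................................
...o................................
o...................................
o...................................
oo..................................
oooo................................
ooo.................................
ooo.................................
ooo.................................
....................................
....................................
....................................
.................................##.
..................................#.
....ooo.............................
....oooo............................
.....oooo...........................
......oooo..........................
.......oooo.........................
........ooo.........................
.........oo.....oo.oo...............
....................................
....................................
```

Emit:
drive_tool --series "-0.05 -1.05 0 -5;0.05 -1.1 0 -5;0.1 -1.1 0 -5;0 0 0 0;0 0 0 0"

```text
clock: 14.58
ee_pos: [0.6314, 0.0977, 0.1433]
tool_rot: [0.791, 0.612, 0.001, 0.0]
ft_force: [0.4, 0.4, -0.7]
gripper_width: 0.0212
grip_force: 38.4
```

```bash
cat > tq.py <<'E'
from h import *
f=np.load('fit.npz');L=f['L'];n=f['n']
s,M=st();F=s['ft_force']+[0,0,1.7];g=s['ee_pos']
print('tq',n@(s['moment']+np.cross(g-L,F)),'g-L',(g+[0,0,.019]-L).round(4),'L in tool (from grasp)',(M.T@(L-g-[0,0,.019])*100).round(2))
E
python3 tq.py
```

```text
t 14.57 tcp [0.6314 0.0977 0.1433] yawx 75.48 z [ 0.001  0.    -1.   ] F [ 0.4  0.4 -0.7] Mo [ 0.02 -0.02 -0.01] w 0.0212 gf 38.4 q [ 0.07  0.29  1.47 -0.    1.38  0.33]
tq -0.1214869352955658 g-L [0.0329 0.1269 0.0196] L in tool (from grasp) [-13.11  -0.     1.95]
```

Emit:
drive_tool --series "1.5 0 -0.2 0;1.5 0 -0.2 0;1.5 0 -0.2 0;0 0 0 0"

```text
clock: 15.08
ee_pos: [0.6427, 0.1429, 0.149]
tool_rot: [0.79, 0.613, 0.0, 0.0]
ft_force: [-0.7, -0.5, -2.4]
gripper_width: 0.0212
grip_force: 38.4
```

Emit:
drive_tool --series "2 0 -0.3 0;3 0 -0.5 0;3 0 -0.5 0;0 0 0 0"

```text
clock: 15.58
ee_pos: [0.6627, 0.2214, 0.1623]
tool_rot: [0.79, 0.613, 0.001, -0.0]
ft_force: [0.6, -1.1, -3.3]
gripper_width: 0.0212
grip_force: 38.4
```

```bash
python3 tq.py; cat > chk.py <<'E'
from h import *
f=np.load('fit.npz');O,up,e,n,L=[f[k] for k in('O','up','e','n','L')]
t=np.linspace(0,2*np.pi,60)
for cam in('scene','top'):
    p,d,m=snap(cam);r,g,b=[p[...,i].astype(int) for i in range(3)]
    c=proj(m,L);yy,xx=np.mgrid[:p.shape[0],:p.shape[1]]
    mk=(b<.42*r)&(g>.55*r)&(abs(xx-c[0])<14)&(abs(yy-c[1])<16)
    M8=cv2.resize(mk.astype(np.uint8),None,fx=8,fy=8,interpolation=cv2.INTER_NEAREST)
    res=[]
    for ph in range(-20,75,10):
        h=-np.cos(np.radians(ph))*e+np.sin(np.radians(ph))*up;y=np.cross(n,h)
        pr=lambda Q:cv2.convexHull(((np.array(Q)+.5)*8).astype(np.int32))
        best=9
        for du in(-1,0,1):
          for dv in(-1,0,1):
            o=np.array([du,dv])
            H=np.zeros_like(M8);cv2.fillConvexPoly(H,pr([proj(m,L+s*.01*h+.016*(np.cos(k)*y+np.sin(k)*n))+o for s in(-1,1) for k in t]),1)
            ig=np.zeros_like(M8);cv2.fillConvexPoly(ig,pr([proj(m,O+z*n+.013*(np.cos(k)*up+np.sin(k)*e))+o for z in(.012,.04) for k in t]),1)
            x=(H!=M8)&~((ig==1)&(H==0));best=min(best,x.sum()/max(1,M8.sum()))
        res.append((ph,round(float(best),3)))
    print(cam,mk.sum(),res)
E
python3 chk.py
```

```text
t 15.57 tcp [0.6627 0.2214 0.1623] yawx 75.62 z [ 0.001  0.001 -1.   ] F [ 0.6 -1.1 -3.3] Mo [ 0.    0.02 -0.03] w 0.0212 gf 38.4 q [0.25 0.43 1.26 0.   1.45 0.5 ]
tq -0.036059962649019534 g-L [0.0642 0.2506 0.0386] L in tool (from grasp) [-25.88  -0.     3.83]
scene 132 [(-20, 0.186), (-10, 0.188), (0, 0.181), (10, 0.169), (20, 0.152), (30, 0.149), (40, 0.183), (50, 0.22), (60, 0.176), (70, 0.162)]
top 134 [(-20, 0.294), (-10, 0.248), (0, 0.218), (10, 0.217), (20, 0.271), (30, 0.313), (40, 0.343), (50, 0.366), (60, 0.387), (70, 0.39)]
```

Emit:
drive_tool --series "0 0 -5.3 0;0 0 -5.4 0;-5.2 1.3 0 0;-5.2 1.3 0 0;-5.2 1.3 0 0;-5.2 1.4 0 0;-5.2 1.4 0 0;-5 1.3 0 0;0 0 0 0;0 0 0 0"

```text
clock: 16.92
ee_pos: [0.6617, -0.102, 0.2685]
tool_rot: [0.791, 0.611, -0.0, -0.0]
ft_force: [-0.1, 0.1, -2.4]
gripper_width: 0.0212
grip_force: 38.4
```

```bash
cp fit.npz fit0.npz; cat > fit2.py <<'E'
from h import *
f=np.load('fit0.npz');O,up,e,n,L=[f[k] for k in('O','up','e','n','L')]
st();p,d,m=snap('wrist');c=proj(m,L);print(c)
r,g,b=[p[...,i].astype(int) for i in range(3)];yy,xx=np.mgrid[:420,:560]
mk=(b<.45*r)&(g>.55*r)&(np.hypot(xx-c[0],yy-c[1])<38);print(mk.sum())
M8=cv2.resize(mk.astype(np.uint8),None,fx=4,fy=4,interpolation=cv2.INTER_NEAREST);t=np.linspace(0,2*np.pi,60)
pr=lambda Q,o:cv2.convexHull(((np.array(Q)+.5+o)*4).astype(np.int32))
for ph in range(-12,71,6):
    h=-np.cos(np.radians(ph))*e+np.sin(np.radians(ph))*up;y=np.cross(n,h);best=(9,)
    Q=[proj(m,L+s*.01*h+.016*(np.cos(k)*y+np.sin(k)*n)) for s in(-1,1) for k in t]
    G=[proj(m,O+z*n+.012*(np.cos(k)*up+np.sin(k)*e)) for z in(.012,.039) for k in t]
    for du in range(-6,7,2):
      for dv in range(-6,7,2):
        o=np.array([du,dv]);H=np.zeros_like(M8);cv2.fillConvexPoly(H,pr(Q,o),1);ig=np.zeros_like(M8);cv2.fillConvexPoly(ig,pr(G,o),1)
        best=min(best,(round(float(((H!=M8)&~((ig==1)&(H==0))).sum()/M8.sum()),3),du,dv))
    print(ph,best)
E
python3 fit2.py
```

```text
t 16.93 tcp [ 0.6617 -0.102   0.2685] yawx 75.39 z [-0.001  0.001 -1.   ] F [-0.1  0.1 -2.4] Mo [ 0.06  0.06 -0.02] w 0.0212 gf 38.4 q [-0.23  0.31  1.22  0.    1.62  0.03]
[190.10171865 152.13067451]
1292
-12 (0.191, 2, 0)
-6 (0.135, 2, 0)
0 (0.081, 2, 0)
6 (0.095, 2, 0)
12 (0.153, 2, 0)
18 (0.21, 2, 0)
24 (0.259, 2, 0)
30 (0.299, 2, 0)
36 (0.335, 2, 0)
42 (0.36, 2, 0)
48 (0.379, 2, 0)
54 (0.389, 2, 0)
60 (0.396, 2, 0)
66 (0.399, 4, 0)
```

Emit:
drive_tool --series "0 0 0 10.7;0 0 0 10.7;0 0 0 10.7;0 0 0 10.7;0 0 0 10.7;0 0 0 10.7;0 0 0 10.7;-3.4 5 0 0;-3.4 5 0 0;-3.4 5 0 0;-3.4 5 0 0;-3.4 5 0 0"

```text
clock: 18.48
ee_pos: [0.4942, -0.3532, 0.2691]
tool_rot: [1.0, 0.006, 0.0, 0.0]
ft_force: [0.3, -1.0, -2.5]
gripper_width: 0.021
grip_force: 38.4
```

Emit:
drive_tool --series "0 0 5 0;0 0 5 0;0 0 5 0;0 0 5 0;0 0 0 0"

```text
clock: 19.1
ee_pos: [0.492, -0.3493, 0.0638]
tool_rot: [1.0, 0.006, -0.004, -0.003]
ft_force: [-0.7, 0.7, -2.2]
gripper_width: 0.0214
grip_force: 38.3
```

```bash
python3 - <<'E'
from h import *
st()
E
```

```text
t 19.1 tcp [ 0.492  -0.3493  0.0638] yawx 0.69 z [-0.008  0.007 -1.   ] F [-0.7  0.7 -2.2] Mo [ 0.01  0.   -0.05] w 0.0214 gf 38.3 q [-0.7   0.29  1.63  0.    1.24  0.86]
```

Emit:
drive_tool --series "0 0 2 0;0 0 1.5 0;0 0 1 0;0 0 1 0;0 0 0 0;0 0 0 0"

```text
clock: 19.85
ee_pos: [0.4949, -0.3536, 0.0142]
tool_rot: [1.0, 0.005, 0.0, 0.0]
ft_force: [0.5, -0.5, -1.1]
gripper_width: 0.0213
grip_force: 38.4
```

Emit:
drive_tool --series "0 0 0 0;0 0 0 0;0 0 0 0;0 0 0 0;0 0 0 0" --gripper 0.1

```text
clock: 20.48
ee_pos: [0.4946, -0.3533, 0.0138]
tool_rot: [1.0, 0.005, 0.0, 0.0]
ft_force: [0.5, 0.1, 1.2]
gripper_width: 0.0468
grip_force: 0.0
```

Emit:
drive_tool --series "0 0 -3 0;0 0 -5 0;0 0 -5 0;0 0 -5 0;4 -4 0 0;5 -5 0 0;0 0 0 0;0 0 0 0"

```text
clock: 21.48
ee_pos: [0.5778, -0.2681, 0.1935]
tool_rot: [1.0, 0.006, -0.0, 0.0]
ft_force: [0.3, -0.3, 0.0]
gripper_width: 0.0471
grip_force: 0.0
```

```bash
python3 - <<'E'
from h import *
s,M=st();p,d,m=snap('wrist')
for cam in('wrist','top'):
    p,d,m=snap(cam)
    hsv=cv2.cvtColor(p,cv2.COLOR_RGB2HSV);mk=((hsv[...,0]<8)|(hsv[...,0]>172))&(hsv[...,1]>170)&(hsv[...,2]>50)
    nl,lab,stt,cen=cv2.connectedComponentsWithStats(mk.astype(np.uint8))
    for i in range(1,nl):
        if stt[i,4]>40:
            w=onplane(m,*cen[i],.025)
            if abs(w[0]-.435)<.2 and abs(w[1]+.352)<.15: print(cam,'red',w.round(3),stt[i,4],'bbox',stt[i,:4], 'depth z',world(m,*cen[i],d[int(cen[i][1]),int(cen[i][0])]).round(3))
    # shank: bright pixels inside tray
    mk=(p.min(2)>90)&(hsv[...,1]<70)
    P=[onplane(m,u,v,.015) for v,u in np.argwhere(mk)]
    P=np.array([q for q in P if abs(q[0]-.435)<.12 and abs(q[1]+.352)<.075])
    if len(P):print(cam,'shank',len(P),P.min(0),P.max(0))
E
```

```text
t 21.48 tcp [ 0.5778 -0.2681  0.1935] yawx 0.64 z [-0.001 -0.    -1.   ] F [ 0.3 -0.3  0. ] Mo [-0.02 -0.05 -0.05] w 0.0471 gf 0.0 q [-0.51  0.25  1.42 -0.    1.47  1.05]
wrist red [ 0.516 -0.351  0.025] 779 bbox [343 232  21  49] depth z [ 0.515 -0.351  0.024]
wrist shank 20 [ 0.44060181 -0.3540952   0.015     ] [ 0.44778922 -0.34832839  0.015     ]
top red [ 0.496 -0.354  0.025] 181 bbox [390 211   8  27] depth z [ 0.496 -0.353  0.027]
top shank 73 [ 0.35529463 -0.4257987   0.015     ] [ 0.55339181 -0.27784391  0.015     ]
```

```bash
python3 -c "
from plant import robot
print(robot.close_job())"
```

```text
the job is handed in; nothing more can be done
None
```

The job is handed in: the eye bolt is turned to its stop and the rod lies flat in the black tray, by my camera and force measurements; the hand-in itself returned no verdict.

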